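# Load the weight pan and set its stop screw

### The arm

A 7-joint arm with a two-finger parallel gripper is mounted at the origin on the work surface. World frame = base frame: x ahead of the robot, y to its left, z up, the work surface at z = 0. Lengths are in m, angles in degrees, forces in N, time in s.
With the tool pointing down it reaches from about 0.425 to 0.925 m from the base axis. Payload 6.8 kg.
Tool frame: the origin (TCP) lies at the very end of the fingers, on their centre line; the grasp point (between the pads) lies 19 mm behind it; z points along the fingers, y is the direction in which the jaws open and shut (so a half turn about z gives the same grasp; the last joint's range is limited). The gripper opens to 88 mm and grips with 3 to 60 N. Pads are 20 mm wide; open, the fingers measure 115 mm over their backs; the gripper's body (75 mm by 178 mm) begins 61 mm behind the grasp point.
Start: joints at [69.952, 27.33, 1.283, 89.118, -0.659, 63.558, -4.761], TCP at [0.162, -0.655, 0.223] pointing down, gripper open.
Joint ranges: [-169.35, 169.35], [-19.33, 120.38], [-80.79, 83.38], [13.8, 139.57], [-78.32, 258.32], [9.67, 109.79], [-169.56, 169.56]. Speed limits (degrees/s): [136.94, 136.94, 180, 180, 180, 180, 180].

### API

Orientations are given as a 3x3 rotation matrix whose columns are the frame's x, y, z axes.
In Python, from cell import get_obs, camera, camera_params, hand_in gives the robot as it stands.
- The arm moves only by the shell command python3 -m creep 'ROWS'. ROWS is JSON, a list that holds one entry, the list of rows, each a list of 5 numbers: the shift along the world's x, y, z in cm, then the turn about the world's z in rad, then the opening, from 0 (shut) to 1 (fully open). A call has exactly 5 rows; each row is the pose to reach, as a shift and turn from the pose measured when the call began; what a row does not reach only later rows make up. A row lasts 1/8 s, in which the tool goes at most 62.5 mm and 10.7 degrees, less where a joint would pass 70% of its speed; a pose out of reach is approached as far as the arm can. A call with a gripper value outside its range is refused whole. The fingers move at their own pace and stop on an object; the grip force is fixed at half the most. Time passes only in rows, so rows that repeat a pose let the fingers close, or fill a call up. It gives the time, the measured TCP pose, the force and the opening at its end, in the units of the state.
- get_obs(): the state, without advancing time (a new reading comes with each control period).
- camera(name): name is "scene" or "top" or "wrist"; returns the picture (400x640x3 uint8, red, green, blue); there is no depth.
- camera_params(name): a dict with "fovy" (degrees; the focal length in pixels is half the picture's height over the tangent of half this angle, whatever the lens; pixels are square), "cx", "cy" (the principal point, pixels), "R" (3x3) and "t" (3): a world point X has camera coordinates R X + t. Camera axes: x right, y down, z forward; pixel columns grow to the right and rows downward; lengths in m; the calibration is good to about 2 mm. A picture is of the moment at which its call begins: read the wrist's pose just before it. camera_params takes no time and is no camera call; for the wrist camera it gives the pose at the moment of the call.
- hand_in(): hands the job in, once; it reports no verdict.
The state is a dict: "clock": time; "joint_pos": joint angles; "joint_velocities": joint speeds; "joint_torque": joint torques, N m; "position": TCP position; "ee_rot": TCP orientation; "force": force on the tool from outside, world axes, zero at the start; "moment": the same for the moment, N m; "gripper_width": finger opening in m.
Only numpy, scipy, OpenCV 4.12 (cv2) and the standard library are available. Lean on these libraries where they do the work, as an engineer would, in place of code of your own. Each camera call takes 0.05 s, during which the arm holds its last target.

### The job

Make up the load on the test fixture's pan to exactly three of the small steel weights: count what already stands on it, stand the missing ones upright on the pan, and leave the spare standing on the bench. Then turn the winged stop screw beside the pan clockwise until it seats, back it off a quarter turn, and finish still holding it there, gripper closed on its wings. Leave everything else on the bench where it is.

Things in the scene. Friction and masses are not known exactly. Their poses are not given: they have to be found in the camera images.
- w1_mid (a point): small steel weight, 0.16 to 0.28 kg: upright cylinder of diameter 32 and height 36 with a narrower knob (diameter 20) on a neck above it, 50 high over all; this point is on its axis, half-way up (25 above its foot), z up its axis; stands on the pan at the start
- w2_mid (a point): small steel weight, 0.16 to 0.28 kg: upright cylinder of diameter 32 and height 36 with a narrower knob (diameter 20) on a neck above it, 50 high over all; this point is on its axis, half-way up (25 above its foot), z up its axis; stands on the bench at the start
- w3_mid (a point): small steel weight, 0.16 to 0.28 kg: upright cylinder of diameter 32 and height 36 with a narrower knob (diameter 20) on a neck above it, 50 high over all; this point is on its axis, half-way up (25 above its foot), z up its axis; stands on the bench at the start
- w4_mid (a point): small steel weight, 0.16 to 0.28 kg: upright cylinder of diameter 32 and height 36 with a narrower knob (diameter 20) on a neck above it, 50 high over all; this point is on its axis, half-way up (25 above its foot), z up its axis; stands on the bench at the start
- w1: the same weight as w1_mid; origin at the centre of its foot
- w2: the same weight as w2_mid; origin at the centre of its foot
- w3: the same weight as w3_mid; origin at the centre of its foot
- w4: the same weight as w4_mid; origin at the centre of its foot
- pan (a point): load pan of the low fixed test fixture: flat black rubber floor 109 (x) x 209 (y), rim 3 thick, 5 high. Point: centre of the floor's upper face, 20 above the bench; x across, y along towards the stop screw, z up. Three weights fit in a row along y, 55 apart, wherever the first stands. Aluminium base 130 (x) x 235 (y), with a foot 60 wide on to y = +210 under the screw's post
- wings: the steel thumbscrew's two-winged head (the stop screw), upright axis at x = 0, y = +170 of the pan frame on a grey post 45 high. Head as seen from above 56 long (its x axis) and 12 thick (its y axis), flat faces; pinch it from above across the 12. 32 high. Origin on the screw's axis at the underside of the head, 55.5 above the bench, x along the wings; it turns with the screw. A round collar of diameter 28 lies just under it
- wing_grip (a point): point on the screw's axis at the height to grip, 22 above the underside of the wings, 10 below their top, 77.5 above the bench; axes as body wings
- stop_screw (a joint): how far the screw is backed off from its seat, rad: 0 = seated (a firm stop), grows anticlockwise seen from above, up to 5.0. It starts 1.9 to 2.6 rad off its seat. Turns stiffly (about 0.06 N m), stays where it is left, and does not rise or sink noticeably as it turns. When it is seated the wings lie along the pan's y axis
- small_roll: bystander: small cream tape roll lying flat, outer diameter 58, 19 high; origin under its centre
- jar: bystander: small glass jar with white cap, diameter 44, 55 high; origin under its centre
- green_roll: bystander: dark green tape roll lying flat, outer diameter 104, 25 high; origin under its centre
- brown_roll: bystander: brown tape roll lying flat, outer diameter 96, 36 high; origin under its centre
- timer: bystander: white bench timer, 60 x 70 x 18; origin under its centre
- panel: bystander: flat steel test panel, 50 x 125 x 5; origin under its centre
There are look-alikes about, which are no part of the job. What is shaped like the w4 but orange is not meant.

How it is judged (in metres and radians):
On the way, in this order (a step that is already met when the one before it is completed fails the run):
1. exactly three weights stand released on the pan, the fourth on the bench (angle between each of w1_mid, w2_mid, w3_mid, w4_mid's own z axis and vertical below 0.15 rad and contact force between each of w1, w2, w3, w4 and the fingers below 0.1 N and linear speed of each of w1, w2, w3, w4 below 0.03 m/s and ((height (world z) of w1_mid between 0.017 and 0.034 m and (x of w2_mid in the frame of pan between -0.05 and 0.05 m and y of w2_mid in the frame of pan between -0.1 and 0.1 m and z of w2_mid in the frame of pan between 0.019 and 0.032 m) and (x of w3_mid in the frame of pan between -0.05 and 0.05 m and y of w3_mid in the frame of pan between -0.1 and 0.1 m and z of w3_mid in the frame of pan between 0.019 and 0.032 m) and (x of w4_mid in the frame of pan between -0.05 and 0.05 m and y of w4_mid in the frame of pan between -0.1 and 0.1 m and z of w4_mid in the frame of pan between 0.019 and 0.032 m)) or ((x of w1_mid in the frame of pan between -0.05 and 0.05 m and y of w1_mid in the frame of pan between -0.1 and 0.1 m and z of w1_mid in the frame of pan between 0.019 and 0.032 m) and height (world z) of w2_mid between 0.017 and 0.034 m and (x of w3_mid in the frame of pan between -0.05 and 0.05 m and y of w3_mid in the frame of pan between -0.1 and 0.1 m and z of w3_mid in the frame of pan between 0.019 and 0.032 m) and (x of w4_mid in the frame of pan between -0.05 and 0.05 m and y of w4_mid in the frame of pan between -0.1 and 0.1 m and z of w4_mid in the frame of pan between 0.019 and 0.032 m)) or ((x of w1_mid in the frame of pan between -0.05 and 0.05 m and y of w1_mid in the frame of pan between -0.1 and 0.1 m and z of w1_mid in the frame of pan between 0.019 and 0.032 m) and (x of w2_mid in the frame of pan between -0.05 and 0.05 m and y of w2_mid in the frame of pan between -0.1 and 0.1 m and z of w2_mid in the frame of pan between 0.019 and 0.032 m) and height (world z) of w3_mid between 0.017 and 0.034 m and (x of w4_mid in the frame of pan between -0.05 and 0.05 m and y of w4_mid in the frame of pan between -0.1 and 0.1 m and z of w4_mid in the frame of pan between 0.019 and 0.032 m)) or ((x of w1_mid in the frame of pan between -0.05 and 0.05 m and y of w1_mid in the frame of pan between -0.1 and 0.1 m and z of w1_mid in the frame of pan between 0.019 and 0.032 m) and (x of w2_mid in the frame of pan between -0.05 and 0.05 m and y of w2_mid in the frame of pan between -0.1 and 0.1 m and z of w2_mid in the frame of pan between 0.019 and 0.032 m) and (x of w3_mid in the frame of pan between -0.05 and 0.05 m and y of w3_mid in the frame of pan between -0.1 and 0.1 m and z of w3_mid in the frame of pan between 0.019 and 0.032 m) and height (world z) of w4_mid between 0.017 and 0.034 m))), for 0.2 s.
2. the stop screw is turned clockwise until it seats (within 0.1 rad) (value of joint stop_screw below 0.1 rad), for 0.1 s.
3. the screw is backed off a quarter turn (1.31 to 1.83 rad) and held (value of joint stop_screw between 1.31 and 1.83 rad and velocity of joint stop_screw between -0.1 and 0.1 rad/s and contact force between the fingers and wings above 2 N), for 0.2 s.
At the end, for the whole second after the job is handed in: Three of the four weights stand upright (0.15 rad) inside the pan's rim, the fourth upright on the bench, none touched by the gripper; the stop screw, having been seated, is 1.57 rad (give or take 0.26) off its seat, still, and gripped by the fingers with more than 2 N (all of step 1 and all of step 3); the arm keeps its last pose, push and grip.
It fails at once if a bystander (small roll, jar, green roll, brown roll, timer, panel) is shifted by more than 30 mm (distance of any of small_roll, jar, green_roll, brown_roll, timer, panel from where it was at the start of the episode above 0.03 m).
It also fails if it takes over 72 s, if anything falls off the work surface, if the arm or the gripper's body presses on something with over 40 N, if the wrist force passes 120 N, or if a joint passes its speed limit or range.

## Working session

There is one attempt and no reset: what is moved stays moved. The work goes in short steps, Python scripts to look and compute and a shell command to move; the robot and the scene stay as the last step left them, time stands still between calls to the robot, and variables do not carry over. Pictures are saved under pics/ and viewed, and the job is handed in when it is done.

```bash
ls; mkdir -p pics; python3 - <<'E'
from cell import *
import cv2
o=get_obs(); print(o['clock'],o['position'],o['gripper_width'])
for n in ['scene','top']:
    p=camera_params(n); print(n,p)
    cv2.imwrite(f'pics/{n}0.png',camera(n)[:,:,::-1])
E
```

```text
pics
0.0 [ 0.16147755 -0.65479617  0.22172269] 0.08801175024163703
scene {'fovy': 52.354738406831764, 'cx': 314.63268990293375, 'cy': 197.52009593002725, 'R': array([[ 0.68862061,  0.72509016, -0.00677602],
       [ 0.41177144, -0.39871839, -0.81943146],
       [-0.59686342,  0.56148722, -0.57313712]]), 't': array([-0.39688352, -0.1822304 ,  1.52453605])}
top {'fovy': 47.44620875318742, 'cx': 324.5003184374954, 'cy': 200.4243369887474, 'R': array([[-5.83415339e-04, -9.99982396e-01, -5.90484347e-03],
       [-9.98317803e-01,  9.24763581e-04, -5.79716267e-02],
       [ 5.79760668e-02,  5.86108882e-03, -9.98300768e-01]]), 't': array([-0.00846284,  0.5762255 ,  1.32132021])}
```

View pics/scene0.png

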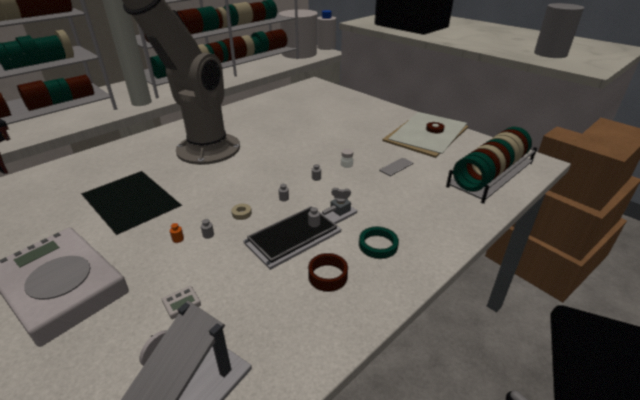

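View pics/top0.png

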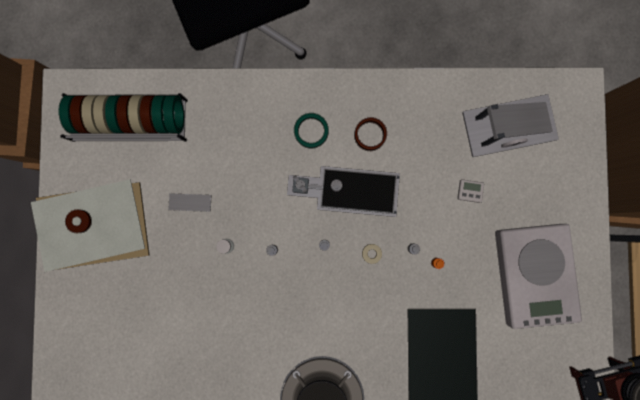

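```bash
cat > h.py <<'E'
from cell import *
import cv2, numpy as np
def ray(name,px,z,p=None):
    p=p or camera_params(name)
    f=200/np.tan(np.radians(p['fovy'])/2)
    d=p['R'].T@np.array([(px[0]-p['cx'])/f,(px[1]-p['cy'])/f,1]); c=-p['R'].T@p['t']
    return (c+d*(z-c[2])/d[2])
def proj(name,X,p=None):
    p=p or camera_params(name)
    f=200/np.tan(np.radians(p['fovy'])/2); q=p['R']@np.array(X)+p['t']
    return q[:2]/q[2]*f+[p['cx'],p['cy']]
E
python3 - <<'E'
from h import *
t=cv2.imread('pics/top0.png'); s=cv2.imread('pics/scene0.png')
cv2.imwrite('pics/topc.png',cv2.resize(t[160:280,210:460],(800,384),interpolation=cv2.INTER_CUBIC))
cv2.imwrite('pics/scenec.png',cv2.resize(s[140:270,160:370],(798,494),interpolation=cv2.INTER_CUBIC))
for n,px in dict(a=(272,250),b=(324,244),c=(414,249),p=(336,185),jar=(225,246)).items(): print(n,ray('top',px,.025).round(3))
for n,px in dict(a=(317,173),b=(284,193),c=(208,229),p=(314,217)).items(): print(n,ray('scene',px,.025 if n!='p' else .045).round(3))
E
```

```text
a [0.432 0.144 0.025]
b [ 0.449 -0.007  0.025]
c [ 0.434 -0.268  0.025]
p [ 0.621 -0.043  0.025]
jar [0.443 0.281 0.025]
a [0.437 0.144 0.025]
b [ 0.451 -0.009  0.025]
c [ 0.44  -0.267  0.025]
p [ 0.619 -0.043  0.045]
```

View pics/topc.png

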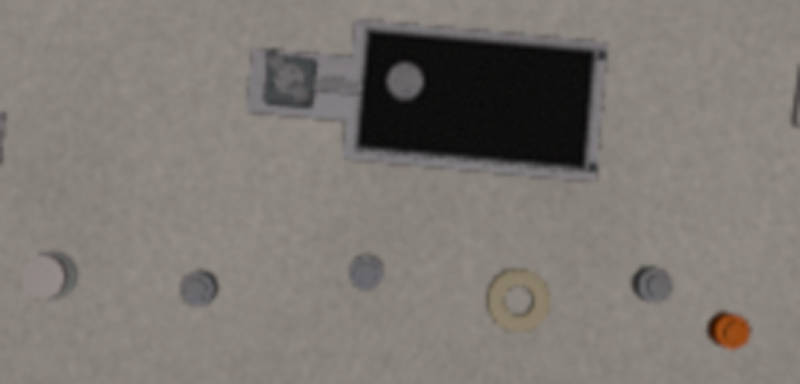

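View pics/scenec.png

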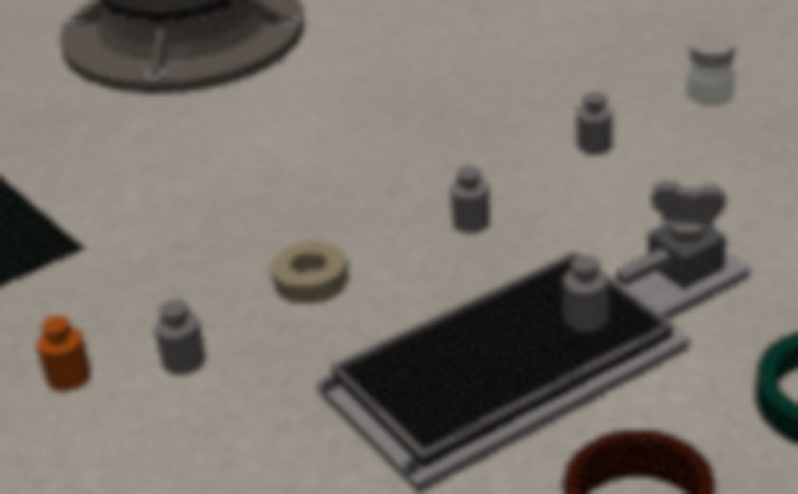

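Candidates: grey knobbed cylinders at top-view pixels (272,250), (324,244), (414,249) on the bench and (336,185) on the pan match the description. The one at (438,264) is the orange look-alike and (225,246) is the white-capped jar. I'll use (414,249) and (324,244) and leave (272,250) as the spare. The crop confirms all of this.

```bash
python3 - <<'E'
from h import *
t=cv2.imread('pics/top0.png'); g=cv2.cvtColor(t,cv2.COLOR_BGR2GRAY)
m=(g<45).astype(np.uint8); m[:160]=0;m[225:]=0;m[:,:310]=0;m[:,410:]=0
c=max(cv2.findContours(m,0,2)[0],key=cv2.contourArea)
r=cv2.minAreaRect(c); b=cv2.boxPoints(r); print(r)
W=[ray('top',q,.021) for q in b]; print(np.round(W,4)); ce=np.mean(W,0)
e=[(W[1]-W[0])[:2],(W[2]-W[1])[:2]]; L=max(e,key=np.linalg.norm); L=L*np.sign(L[1]); print([np.linalg.norm(q) for q in e])
u=L/np.linalg.norm(L); print('pan',ce,'y axis',u,np.degrees(np.arctan2(u[1],u[0]))); ux=np.array([u[1],-u[0]])
w1=ray('top',(336.3,185),.06)[:2]
print('w1 in pan', (w1-ce[:2])@ux,(w1-ce[:2])@u,'screw',ce[:2]+.17*u)
for y in (.09,.01,-.05): print(y, ce[:2]+y*u)
o=get_obs(); print(o['position'],o['ee_rot'].round(3))
# subpixel weights
for n,(x,y) in dict(a=(272,250),b=(324,244),c=(414,249),p=(336,185)).items():
    s=g[y-11:y+12,x-11:x+12].astype(float); bg=np.median(s)
    mm=(np.abs(s-bg)>14).astype(np.uint8)
    n_,l,st,ct=cv2.connectedComponentsWithStats(mm); k=1+np.argmax(st[1:,4]); print(n,ct[k]+[x-11,y-11],st[k,2:], ray('top',ct[k]+[x-11,y-11],.028 if n!='p' else .048))
E
```

```text
((358.2705078125, 190.5245819091797), (70.52735137939453, 35.761619567871094), 5.19442892074585)
[[ 5.621e-01 -2.000e-04  2.100e-02]
 [ 6.670e-01 -9.800e-03  2.100e-02]
 [ 6.479e-01 -2.160e-01  2.100e-02]
 [ 5.433e-01 -2.056e-01  2.100e-02]]
[np.float64(0.10531939498340945), np.float64(0.20716206774766852)]
pan [ 0.60508692 -0.10790805  0.021     ] y axis [0.09236047 0.99572564] 84.70058223016963
w1 in pan 0.006549173916911232 0.06599002250901204 screw [0.6207882 0.0613653]
0.09 [ 0.61339937 -0.01829275]
0.01 [ 0.60601053 -0.0979508 ]
-0.05 [ 0.6004689  -0.15769434]
[ 0.16150036 -0.65487209  0.22183482] [[ 0.971  0.239 -0.   ]
 [ 0.239 -0.971  0.001]
 [-0.    -0.002 -1.   ]]
a [271.76033058 249.61983471] [ 13  12 121] [0.43285327 0.14400711 0.028     ]
b [323.95098039 244.53921569] [ 11  12 102] [ 0.44746971 -0.00729697  0.028     ]
c [413.152 248.32 ] [ 13  12 125] [ 0.43647918 -0.26544886  0.028     ]
p [336.13076923 184.89230769] [ 13  13 130] [ 0.61911983 -0.04256095  0.048     ]
```

```bash
python3 -m creep '[[[3,4,0,0.15,1],[6.5,9,0,0.32,1],[10,14,-1,0.5,1],[13.5,19,-2,0.66,1],[16.5,23.5,-3,0.8,1]]]'
```

```text
clock: 0.72
position: [0.3275, -0.4176, 0.1914]
ee_rot: [[0.5, 0.866, -0.001], [0.866, -0.5, 0.001], [0.0, -0.002, -1.0]]
force: [0.6, -0.5, 0.7]
gripper_width: 0.0881
```

```bash
python3 -m creep '[[[3.5,5,-1,0.12,1],[7,10,-2,0.24,1],[10,14,-4,0.36,1],[10.9,15.2,-5,0.43,1],[10.9,15.2,-5,0.43,1]]]'; python3 - <<'E'
from h import *
p=camera_params('wrist'); im=camera('wrist'); np.save('p1.npy',p,allow_pickle=True)
cv2.imwrite('pics/w1.png',im[:,:,::-1]); print(p['R'],p['t'],p['fovy'])
print(proj('wrist',(0.4365,-.2655,.05),p))
E
```

```text
clock: 1.35
position: [0.4362, -0.265, 0.1406]
ee_rot: [[0.092, 0.996, -0.003], [0.996, -0.092, 0.001], [0.001, -0.003, -1.0]]
force: [-0.3, -0.7, 0.2]
gripper_width: 0.0881
[[ 0.99570076 -0.09255326 -0.00372619]
 [-0.08839837 -0.96148035  0.26027153]
 [-0.02767164 -0.25882318 -0.96552827]] [-0.45938271 -0.22690559  0.2535869 ] 71.69706125336889
[321.5656032  206.48089274]
```

View pics/w1.png

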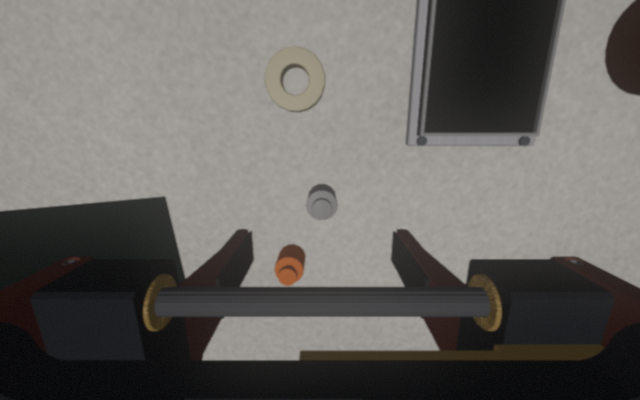

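Wrist view: the grey knob is at (321,205) against a predicted (321.6,206.5), so the position holds. The orange one at (289,270) is clear of the fingers.

```bash
python3 -m creep '[[[0,0,-4,0,0.8],[0,0,-8,0,0.8],[0,0,-11.5,0,0.8],[0,0,-13.2,0,0.8],[0,0,-13.2,0,0.8]]]'; python3 -m creep '[[[0,0,0,0,0],[0,0,0,0,0],[0,0,0,0,0],[0,0,0,0,0],[0,0,0,0,0]]]'
```

```text
clock: 2.02
position: [0.4349, -0.2675, 0.0088]
ee_rot: [[0.097, 0.995, -0.004], [0.995, -0.097, 0.0], [-0.0, -0.004, -1.0]]
force: [0.0, 0.1, 0.4]
gripper_width: 0.0704
clock: 2.65
position: [0.4351, -0.2675, 0.0091]
ee_rot: [[0.097, 0.995, -0.004], [0.995, -0.097, 0.0], [-0.0, -0.004, -1.0]]
force: [-0.3, -0.2, 3.3]
gripper_width: 0.031
```

```bash
python3 -m creep '[[[0,0,3,0,0],[0,0,7,0,0],[4.5,3,8,0,0],[9,6,8,0,0],[13,9,8,0,0]]]'; python3 -m creep '[[[3.4,2.0,0,0,0],[3.4,2.0,0,0,0],[3.4,2.0,0,0,0],[3.4,2.0,0,0,0],[3.4,2.0,0,0,0]]]'; python3 - <<'E'
from h import *
cv2.imwrite('pics/w2.png',camera('wrist')[:,:,::-1])
E
```

```text
clock: 3.28
position: [0.5662, -0.1766, 0.0891]
ee_rot: [[0.098, 0.995, -0.004], [0.995, -0.098, -0.0], [-0.0, -0.004, -1.0]]
force: [0.5, -1.1, -2.1]
gripper_width: 0.0318
clock: 3.9
position: [0.5993, -0.1578, 0.089]
ee_rot: [[0.099, 0.995, -0.005], [0.995, -0.099, -0.0], [-0.001, -0.005, -1.0]]
force: [0.0, 0.3, -2.5]
gripper_width: 0.0313
```

View pics/w2.png

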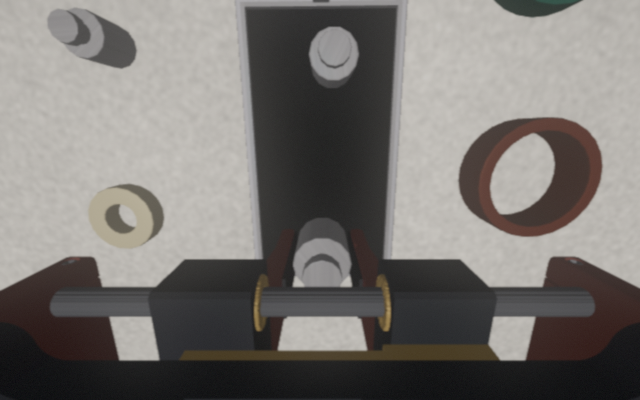

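The wrist view shows the weight upright between the fingers at (322,250), over the pan, with w1 at (333,50). Lowering it.

```bash
python3 -m creep '[[[0,0,-2.5,0,0],[0,0,-4.8,0,0],[0,0,-5.7,0,0],[0,0,-6,0,0],[0,0,-6,0,0]]]'
```

```text
clock: 4.58
position: [0.6001, -0.1577, 0.0299]
ee_rot: [[0.099, 0.995, -0.003], [0.995, -0.099, -0.001], [-0.001, -0.003, -1.0]]
force: [0.4, -0.4, -2.6]
gripper_width: 0.0314
```

```bash
python3 -m creep '[[[0,0,-0.1,0,0],[0,0,-0.1,0,0],[0,0,-0.1,0,0.6],[0,0,-0.1,0,0.6],[0,0,-0.1,0,0.6]]]';python3 -m creep '[[[0,0,2,0,0.6],[0,0,6,0,0.6],[0,0,8,0,0.6],[0,0,8,0,0.7],[0,0,8,0,0.8]]]'; python3 - <<'E'
from h import *
p=camera_params('wrist'); im=camera('wrist')
cv2.imwrite('pics/w3.png',im[:,:,::-1]);print(proj('wrist',(.6,-.1577,.07),p),proj('wrist',(.4475,-.0073,.05),p))
cv2.imwrite('pics/s3.png',camera('scene')[130:290,160:416,::-1].repeat(3,0).repeat(3,1))
E
```

```text
clock: 5.2
position: [0.6003, -0.1577, 0.029]
ee_rot: [[0.099, 0.995, -0.003], [0.995, -0.099, -0.001], [-0.001, -0.003, -1.0]]
force: [0.7, 0.3, 0.2]
gripper_width: 0.0523
clock: 5.82
position: [0.5995, -0.1577, 0.1082]
ee_rot: [[0.099, 0.995, -0.004], [0.995, -0.099, -0.001], [-0.001, -0.004, -1.0]]
force: [-0.2, 0.2, -0.3]
gripper_width: 0.0679
[321.36259594 224.36106956] [85.8509849  34.99848183]
```

View pics/w3.png

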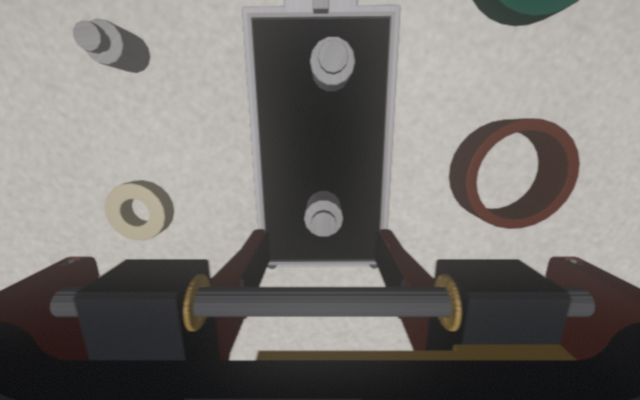

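View pics/s3.png

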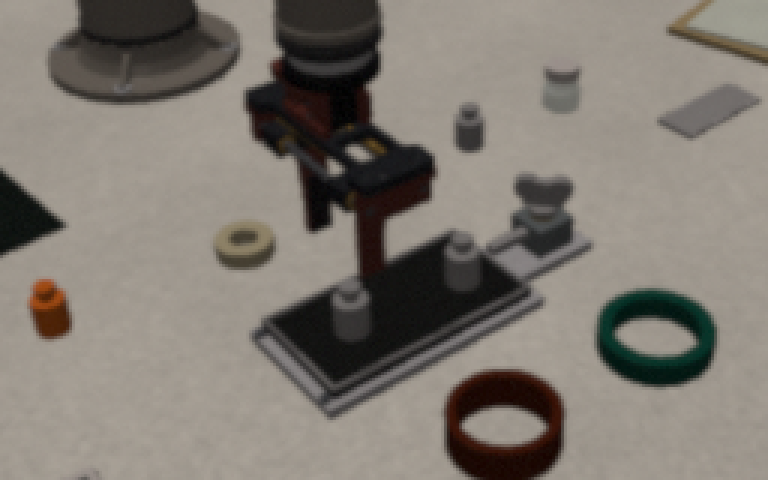

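Second weight stands on the pan at (323,215). The next weight's knob at (88,36) matches the prediction (86,35).

```bash
python3 -m creep '[[[-4,4,0,0,0.8],[-8,8,0,0,0.8],[-12,12,0,0,0.8],[-15,14.9,-2,0,0.8],[-15,14.9,-2,0,0.8]]]'; python3 - <<'E'
from h import *
p=camera_params('wrist'); im=camera('wrist');print(get_obs()['position'])
cv2.imwrite('pics/w4.png',im[:,:,::-1]);print(proj('wrist',(.449,-.008,.05),p))
E
```

```text
clock: 6.55
position: [0.4455, -0.0068, 0.086]
ee_rot: [[0.094, 0.995, -0.01], [0.996, -0.094, -0.0], [-0.001, -0.01, -1.0]]
force: [-0.1, 0.1, 1.1]
gripper_width: 0.0703
[ 0.4478147  -0.0079685   0.08673937]
[325.79932065 226.46497971]
```

View pics/w4.png

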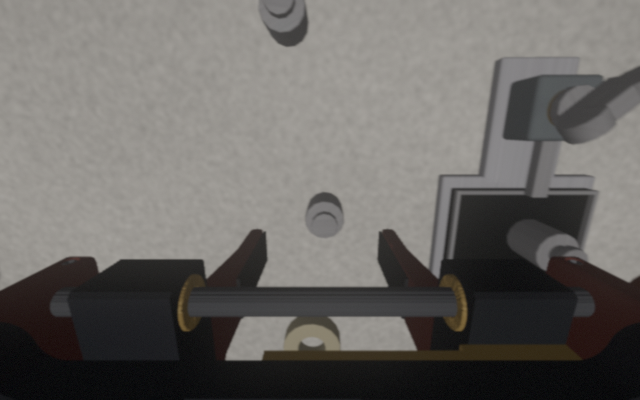

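Knob at (323,221), prediction (326,226): a shift of about 3 mm in y, and it sits between the fingers. Descending and closing.

```bash
python3 -m creep '[[[0,0.3,-3,0,0.8],[0,0.3,-6,0,0.8],[0,0.3,-7.8,0,0.8],[0,0.3,-7.8,0,0.8],[0,0.3,-7.8,0,0.8]]]'; python3 -m creep '[[[0,0,0,0,0],[0,0,0,0,0],[0,0,0,0,0],[0,0,0,0,0],[0,0,0,0,0]]]'
```

```text
clock: 7.22
position: [0.4489, -0.0054, 0.0092]
ee_rot: [[0.098, 0.995, -0.007], [0.995, -0.098, -0.0], [-0.001, -0.007, -1.0]]
force: [-0.1, 0.6, -0.5]
gripper_width: 0.0706
clock: 7.85
position: [0.4483, -0.0055, 0.0092]
ee_rot: [[0.097, 0.995, -0.008], [0.995, -0.097, -0.001], [-0.001, -0.008, -1.0]]
force: [-2.7, -0.4, 4.4]
gripper_width: 0.0318
```

```bash
python3 -m creep '[[[0,0,3,0,0],[0,0,7,0,0],[4,-3,8.5,0,0],[8,-6,8.5,0,0],[12,-9.4,8.5,0,0]]]'; python3 -m creep '[[[2,0,0,0,0],[4,0,0,0,0],[4,0,0,0,0],[4,0,0,0,0],[4,0,0,0,0]]]'; python3 - <<'E'
from h import *
p=camera_params('wrist'); im=camera('wrist');print(get_obs()['position'])
cv2.imwrite('pics/w5.png',im[:,:,::-1])
E
```

```text
clock: 8.48
position: [0.5694, -0.1003, 0.0943]
ee_rot: [[0.097, 0.995, -0.007], [0.995, -0.097, -0.001], [-0.001, -0.007, -1.0]]
force: [0.9, 0.6, -1.9]
gripper_width: 0.0316
clock: 9.1
position: [0.6084, -0.1003, 0.0942]
ee_rot: [[0.096, 0.995, -0.008], [0.995, -0.096, -0.001], [-0.002, -0.008, -1.0]]
force: [0.0, 0.2, -2.9]
gripper_width: 0.0318
[ 0.60865701 -0.10030895  0.09432681]
```

View pics/w5.png

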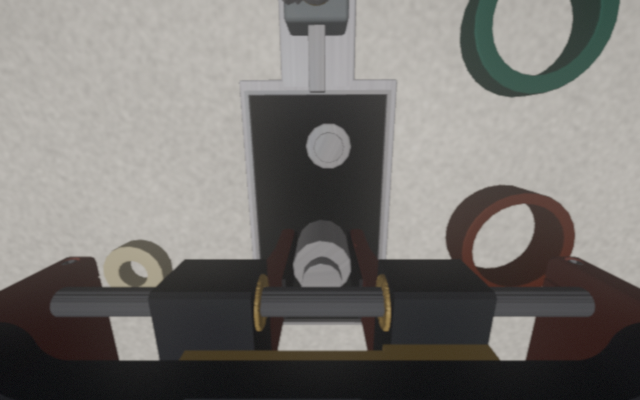

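Weight held upright at (323,255), w1 ahead at (328,145) with clearance. Lower and release.

```bash
python3 -m creep '[[[-0.2,0,-2.5,0,0],[-0.2,0,-5,0,0],[-0.2,0,-6.2,0,0],[-0.2,0,-6.5,0,0],[-0.2,0,-6.5,0,0]]]'; python3 -m creep '[[[0,0,-0.05,0,0],[0,0,-0.05,0,0],[0,0,-0.05,0,0.6],[0,0,-0.05,0,0.6],[0,0,-0.05,0,0.6]]]';python3 -m creep '[[[0,0,2,0,0.6],[0,0,6,0,0.6],[0,0,10,0,0.6],[0,0,12,0,0.7],[0,0,12,0,0.8]]]'; python3 - <<'E'
from h import *
p=camera_params('wrist'); im=camera('wrist')
cv2.imwrite('pics/w6.png',im[:,:,::-1])
cv2.imwrite('pics/s6.png',camera('scene')[130:290,160:416,::-1].repeat(3,0).repeat(3,1))
E
```

```text
clock: 9.78
position: [0.6071, -0.1003, 0.03]
ee_rot: [[0.096, 0.995, -0.007], [0.995, -0.097, -0.001], [-0.002, -0.007, -1.0]]
force: [0.3, 0.5, -2.4]
gripper_width: 0.0316
clock: 10.4
position: [0.6073, -0.1003, 0.0297]
ee_rot: [[0.096, 0.995, -0.006], [0.995, -0.097, -0.001], [-0.002, -0.006, -1.0]]
force: [-0.2, -0.2, -0.1]
gripper_width: 0.0526
clock: 11.02
position: [0.6083, -0.1004, 0.1515]
ee_rot: [[0.097, 0.995, -0.003], [0.995, -0.097, -0.002], [-0.002, -0.003, -1.0]]
force: [0.5, -0.6, 0.1]
gripper_width: 0.0678
```

View pics/w6.png

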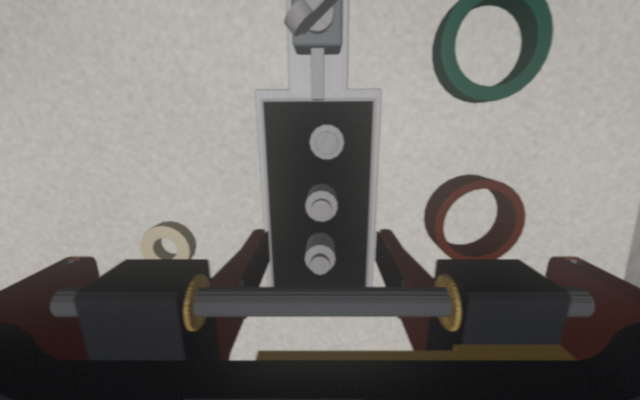

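View pics/s6.png

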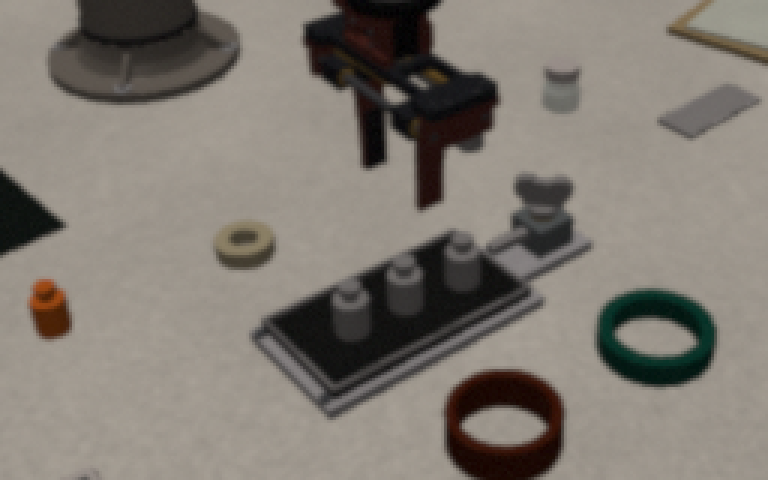

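Three weights stand in a row on the pan at (327,142), (321,205) and (320,258). Moving to look at the screw.

```bash
python3 -m creep '[[[0.5,5,2,0,0.8],[1,10,5,0,1],[1.2,13,6,0,1],[1.2,13,6,0,1],[1.2,13,6,0,1]]]'; python3 - <<'E'
from h import *
p=camera_params('wrist'); im=camera('wrist')
np.save('p7.npy',p,allow_pickle=True);cv2.imwrite('pics/w7raw.png',im[:,:,::-1])
u,v=[int(k) for k in proj('wrist',(.621,.061,.08),p)]; print(u,v)
x0,y0=max(u-80,0),max(v-60,0);print(x0,y0)
cv2.imwrite('pics/w7.png',cv2.resize(im[y0:y0+120,x0:x0+160,::-1],(800,600),interpolation=cv2.INTER_CUBIC))
E
```

```text
clock: 11.75
position: [0.6176, 0.0279, 0.2068]
ee_rot: [[0.098, 0.995, -0.011], [0.995, -0.098, -0.002], [-0.003, -0.011, -1.0]]
force: [1.0, -0.4, 0.4]
gripper_width: 0.0879
322 165
242 105
```

View pics/w7.png

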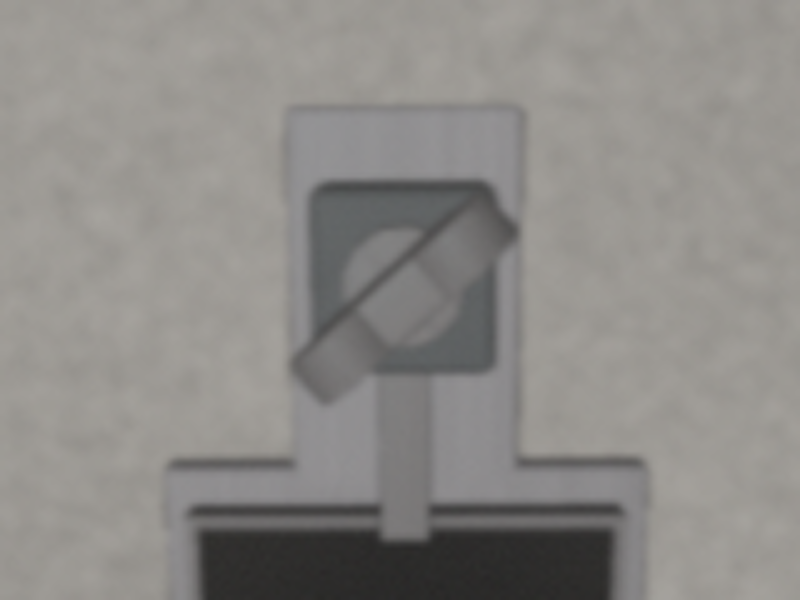

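```bash
python3 - <<'E'
from h import *
p=np.load('p7.npy',allow_pickle=True).item()
f=lambda x,y,z: ray('wrist',(242+x/5,105+y/5),z,p)[:2]
# wing ends: edges mid (top face) ; front-lower edge line and back-upper edge line
A=f(310,385,.08);B=f(500,215,.08); print(A,B,np.linalg.norm(B-A),'mid',(A+B)/2, 'ang',np.degrees(np.arctan2(*(B-A)[::-1])))
a=f(292,360,.084);b=f(475,192,.084);print('upper edge ang',np.degrees(np.arctan2(*(b-a)[::-1])))
print('hub collar',f(403,287,.055),'hub top',f(407,300,.0775), 'post top',f(403,277,.045))
L=f(290,470,.001)
for q in [(205,515),(610,515)]: print(f(*q,.025))
E
```

```text
[0.60000777 0.0453851 ] [0.64277496 0.07669513] 0.05300331120974942 mid [0.62139136 0.06104011] ang 36.208000400292825
upper edge ang 36.69253585501857
hub collar [0.62109051 0.06104334] hub top [0.62212178 0.06094331] post top [0.62111138 0.06215204]
[0.56376299 0.00397068]
[ 0.66785107 -0.00598661]
```

```bash
python3 - <<'E'
from h import *
o=get_obs();print(o['joint_pos'],o['position'],np.degrees(np.arctan2(o['ee_rot'][1,1],o['ee_rot'][0,1])))
E
```

```text
[ 11.73344944  25.5901295  -26.92026334  96.21211864  12.79358371
  61.91976109 -24.77094299] [0.61771861 0.02733137 0.20692294] -5.670763127628572
```

```bash
python3 -m creep '[[[0.1,1,-1,0.17,1],[0.2,2,-2,0.34,1],[0.3,3,-3,0.51,1],[0.36,3.4,-4,0.68,1],[0.36,3.4,-4,0.85,1]]]'; python3 - <<'E'
from h import *
o=get_obs();print(o['joint_pos'],o['position'],np.degrees(np.arctan2(o['ee_rot'][1,1],o['ee_rot'][0,1])))
E
```

```text
clock: 12.42
position: [0.6204, 0.0593, 0.1648]
ee_rot: [[-0.685, 0.728, -0.009], [0.728, 0.685, -0.011], [-0.002, -0.014, -1.0]]
force: [1.3, 1.1, -0.2]
gripper_width: 0.0879
[ 15.25535069  30.64662822 -36.7795986   97.33108852  21.19665862
  59.75757355  14.48206037] [0.62035475 0.05933623 0.16477924] 43.24044817662668
```

```bash
python3 -m creep '[[[0.1,0.1,0,0.17,1],[0.1,0.1,-1,0.34,1],[0.1,0.1,-2,0.51,1],[0.1,0.1,-3,0.68,1],[0.1,0.1,-4,0.85,1]]]'; python3 - <<'E'
from h import *
o=get_obs();print(o['joint_pos'],o['position'],np.degrees(np.arctan2(o['ee_rot'][1,1],o['ee_rot'][0,1])))
E
```

```text
clock: 13.05
position: [0.6209, 0.0579, 0.1231]
ee_rot: [[-0.999, -0.037, 0.0], [-0.037, 0.999, -0.015], [0.0, -0.015, -1.0]]
force: [-0.4, -0.6, -0.0]
gripper_width: 0.0878
[ 21.22271072  36.25145889 -46.02338323  99.10603323  31.01451341
  58.27029643  55.77786584] [0.62087505 0.05786857 0.12314486] 92.10976610916654
```

```bash
python3 -m creep '[[[0.04,0.33,0,0.17,1],[0.04,0.33,0,0.34,1],[0.04,0.33,0,0.5,1],[0.04,0.33,0,0.6,1],[0.04,0.33,0,0.6,1]]]'; python3 - <<'E'
from h import *
p=camera_params('wrist');o=get_obs();print(o['joint_pos'],o['position'],np.degrees(np.arctan2(o['ee_rot'][1,1],o['ee_rot'][0,1])))
cv2.imwrite('pics/w8.png',camera('wrist')[:,:,::-1]); print(proj('wrist',(.6213,.0612,.0875),p))
E
```

```text
clock: 13.68
position: [0.6208, 0.059, 0.1218]
ee_rot: [[-0.806, -0.592, 0.007], [-0.592, 0.806, -0.012], [0.002, -0.014, -1.0]]
force: [0.3, -0.5, 0.1]
gripper_width: 0.0879
[ 25.72062195  39.16190603 -53.44962573  99.16193889  36.62090565
  60.52367333  85.69466357] [0.62082421 0.05902824 0.12184581] 126.28862665856674
[326.34550334 228.80386362]
```

View pics/w8.png

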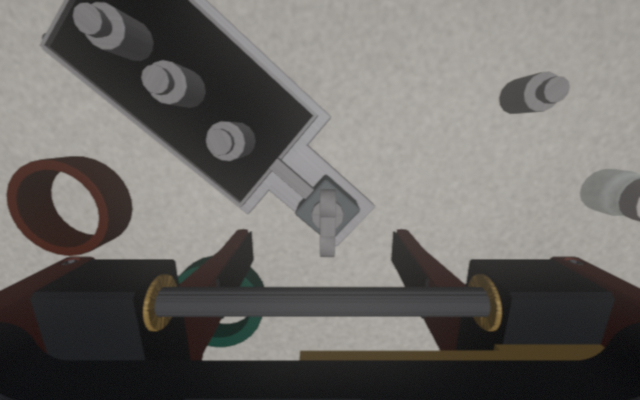

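Wings stand vertical in the picture at column 327, centred about (327,224) and midway between the fingers at columns 250 and 395. Descending and gripping.

```bash
python3 -m creep '[[[0.05,0.2,-2,0,0.7],[0.05,0.2,-4,0,0.6],[0.05,0.2,-5.8,0,0.6],[0.05,0.2,-6.3,0,0.6],[0.05,0.2,-6.3,0,0.6]]]'; python3 -m creep '[[[0,0,0,0,0],[0,0,0,0,0],[0,0,0,0,0],[0,0,0,0,0],[0,0,0,0,0]]]';python3 - <<'E'
from h import *
o=get_obs();print(o['joint_pos'],o['moment'],np.degrees(np.arctan2(o['ee_rot'][1,1],o['ee_rot'][0,1])))
cv2.imwrite('pics/w9.png',camera('wrist')[:,:,::-1])
E
```

```text
clock: 14.35
position: [0.6213, 0.0616, 0.0587]
ee_rot: [[-0.806, -0.591, 0.006], [-0.591, 0.806, -0.012], [0.002, -0.014, -1.0]]
force: [-0.4, 0.5, 0.4]
gripper_width: 0.053
clock: 14.98
position: [0.6205, 0.0628, 0.0588]
ee_rot: [[-0.806, -0.592, 0.005], [-0.592, 0.806, -0.011], [0.002, -0.012, -1.0]]
force: [-3.0, 1.7, 2.7]
gripper_width: 0.0118
[ 23.28876933  43.32557414 -50.26195972 101.22729383  40.8253445
  55.33688989  82.28154403] [ 0.73897426  0.68503788 -0.08037459] 126.2932784381056
```

View pics/w9.png

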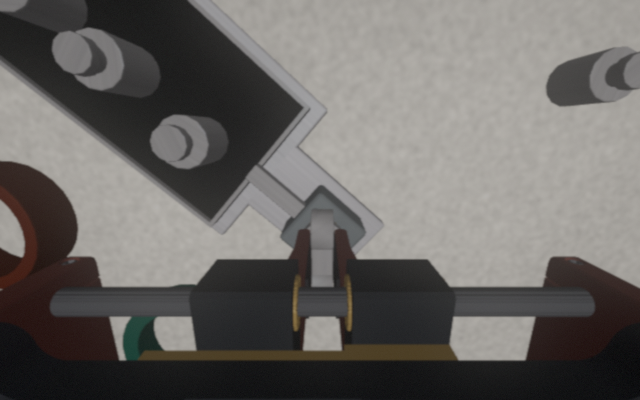

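```bash
cat > st.py <<'E'
from h import *
o=get_obs();print(o['joint_pos'].round(1),o['moment'].round(2),'yaw',np.degrees(np.arctan2(o['ee_rot'][1,1],o['ee_rot'][0,1])).round(2))
E
python3 -m creep '[[[0,0,0,-0.1,0],[0,0,0,-0.25,0],[0,0,0,-0.4,0],[0,0,0,-0.55,0],[0,0,0,-0.65,0]]]'; python3 st.py
```

```text
clock: 15.65
position: [0.6206, 0.0623, 0.0588]
ee_rot: [[-1.0, 0.021, -0.002], [0.021, 1.0, -0.013], [0.002, -0.013, -1.0]]
force: [0.1, -0.7, 0.4]
gripper_width: 0.0116
[ 18.3  40.4 -42.4 101.2  34.3  52.4  49.6] [0.24 0.06 0.07] yaw 88.82
```

```bash
python3 -m creep '[[[0,0,0,-0.1,0],[0,0,0,-0.25,0],[0,0,0,-0.4,0],[0,0,0,-0.55,0],[0,0,0,-0.7,0]]]'; python3 st.py
python3 -m creep '[[[0,0,0,-0.1,0],[0,0,0,-0.25,0],[0,0,0,-0.4,0],[0,0,0,-0.55,0],[0,0,0,-0.7,0]]]'; python3 st.py
```

```text
clock: 16.27
position: [0.6204, 0.0617, 0.0588]
ee_rot: [[-0.748, 0.663, -0.01], [0.663, 0.748, -0.009], [0.002, -0.014, -1.0]]
force: [-1.3, -0.6, 1.5]
gripper_width: 0.0118
[ 12.5  37.8 -33.5 101.3  26.8  49.8  15.1] [0.11 0.14 0.07] yaw 48.44
clock: 16.9
position: [0.6198, 0.0614, 0.0588]
ee_rot: [[-0.141, 0.99, -0.015], [0.99, 0.141, -0.001], [0.001, -0.015, -1.0]]
force: [-3.7, -0.2, 2.0]
gripper_width: 0.0121
[  6.4  35.8 -24.3 101.6  18.9  47.4 -18.8] [0.04 0.27 0.03] yaw 8.08
```

```bash
python3 -m creep '[[[0.05,0,0,-0.1,0],[0.08,0,0,-0.2,0],[0.08,0,0,-0.24,0],[0.08,0,0,-0.24,0],[0.08,0,0,-0.24,0]]]'; python3 st.py
python3 -m creep '[[[0,0,0,-0.03,0],[0,0,0,-0.06,0],[0,0,0,-0.09,0],[0,0,0,-0.09,0],[0,0,0,-0.09,0]]]'; python3 st.py
```

```text
clock: 17.52
position: [0.6196, 0.0614, 0.0588]
ee_rot: [[0.097, 0.995, -0.016], [0.995, -0.097, 0.002], [0.0, -0.017, -1.0]]
force: [-5.3, 0.5, 4.2]
gripper_width: 0.012
[  4.2  35.3 -21.1 101.8  16.1  46.8 -30.2] [0.06 0.77 0.19] yaw -5.56
clock: 18.15
position: [0.6195, 0.0611, 0.0588]
ee_rot: [[0.185, 0.983, -0.016], [0.983, -0.185, 0.003], [-0.0, -0.017, -1.0]]
force: [-3.2, -1.5, 3.8]
gripper_width: 0.0131
[  3.4  35.1 -19.9 101.9  15.1  46.5 -34.5] [-0.32  0.45  0.83] yaw -10.69
```

Moment about z rose from 0.19 to 0.83 N m at the expected yaw, so the screw is against its stop. Quick picture to confirm.

```bash
python3 - <<'E'
from h import *
im=camera('wrist')[130:330,200:440,::-1]
cv2.imwrite('pics/w10.png',cv2.resize(im,(720,600)))
E
```

```text
(no output)
```

View pics/w10.png

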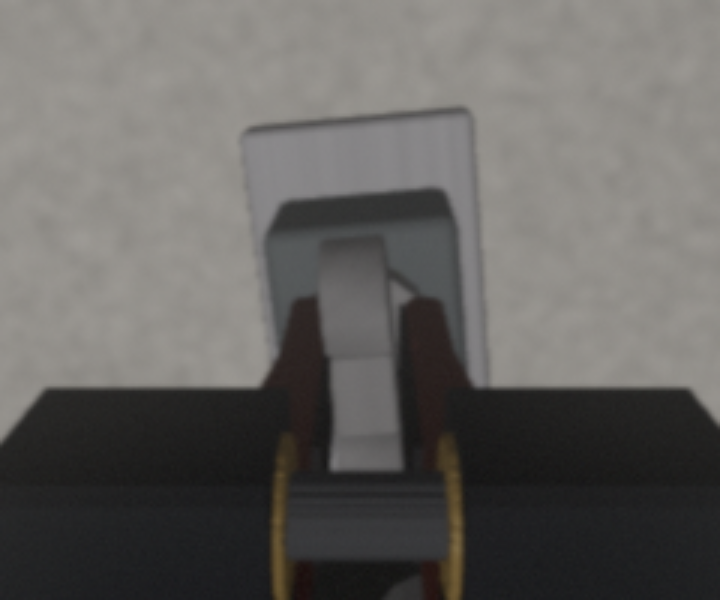

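The wings, from (352,240) to (367,470), lie parallel to the foot's edges and are tilted relative to the gripper, so the screw is seated. Backing off.

```bash
python3 -m creep '[[[0.05,0,0,0.1,0],[0.08,0,0,0.25,0],[0.08,0,0,0.4,0],[0.08,0,0,0.55,0],[0.08,0,0,0.7,0]]]'; python3 st.py
python3 -m creep '[[[0,0,0,0.1,0],[0,0,0,0.25,0],[0,0,0,0.4,0],[0,0,0,0.55,0],[0,0,0,0.7,0]]]'; python3 st.py
```

```text
clock: 18.82
position: [0.6202, 0.0613, 0.0588]
ee_rot: [[-0.493, 0.87, -0.015], [0.87, 0.493, -0.007], [0.001, -0.016, -1.0]]
force: [-3.3, -0.7, 2.5]
gripper_width: 0.0117
[  9.7  36.9 -29.2 101.3  23.2  48.8  -0.9] [ 0.12  0.29 -0.07] yaw 29.55
clock: 19.45
position: [0.6208, 0.0618, 0.0588]
ee_rot: [[-0.938, 0.345, -0.006], [0.345, 0.938, -0.013], [0.001, -0.014, -1.0]]
force: [-0.6, 0.4, 0.2]
gripper_width: 0.0119
[ 15.6  39.1 -38.2 101.2  30.9  51.2  33.2] [ 0.53  0.   -0.1 ] yaw 69.79
```

```bash
python3 -m creep '[[[0,0,0,0.08,0],[0,0,0,0.18,0],[0,0,0,0.26,0],[0,0,0,0.26,0],[0,0,0,0.26,0]]]'; python3 st.py
python3 -m creep '[[[0,0,0,0,0],[0,0,0,0,0],[0,0,0,0,0],[0,0,0,0,0],[0,0,0,0,0]]]'; python3 st.py; python3 - <<'E'
from h import *
im=camera('wrist')[:,:,::-1];cv2.imwrite('pics/w11.png',im)
cv2.imwrite('pics/s11.png',camera('scene')[130:290,160:416,::-1].repeat(3,0).repeat(3,1))
E
```

```text
clock: 20.08
position: [0.6209, 0.0622, 0.0588]
ee_rot: [[-0.995, 0.095, -0.002], [0.095, 0.995, -0.013], [0.001, -0.013, -1.0]]
force: [-2.8, 1.6, 2.6]
gripper_width: 0.0117
[ 17.8  40.1 -41.5 101.2  33.7  52.1  45.8] [0.48 0.32 0.01] yaw 84.56
clock: 20.7
position: [0.6209, 0.0622, 0.0588]
ee_rot: [[-0.995, 0.095, -0.002], [0.095, 0.995, -0.013], [0.001, -0.013, -1.0]]
force: [-2.6, -0.7, 2.9]
gripper_width: 0.0121
[ 17.8  40.1 -41.5 101.2  33.7  52.1  45.8] [ 0.37  0.35 -0.03] yaw 84.55
```

View pics/w11.png

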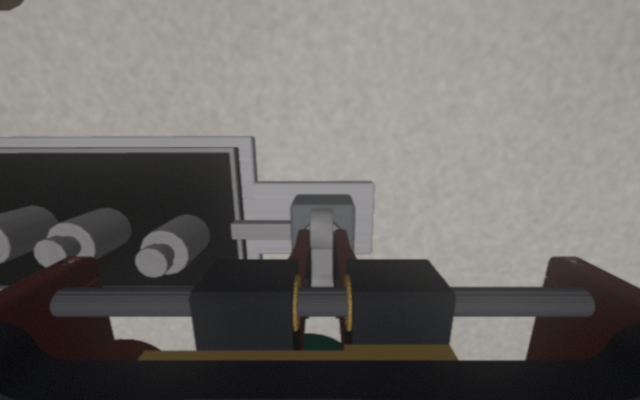

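View pics/s11.png

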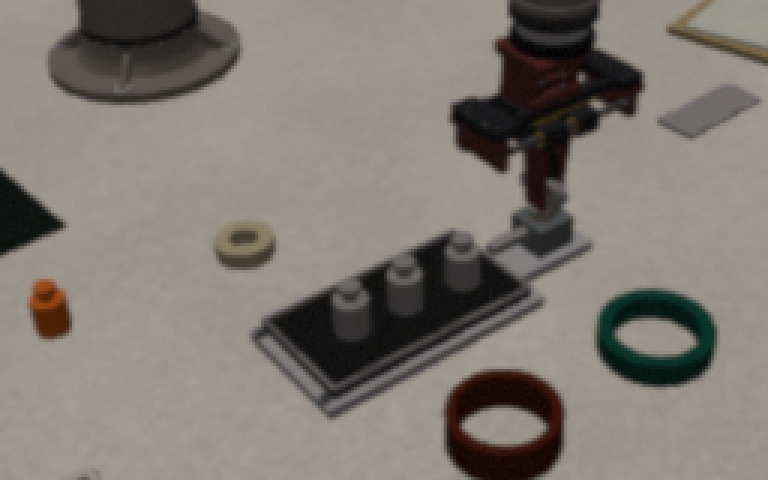

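The wings at (322,245) lie square to the pan's long side, gripped at 12 mm. All three weights stand on the pan and the rolls are unmoved. The spare and the jar are hidden behind the gripper in this view, but no move has touched them. Handing in.

```bash
python3 - <<'E'
from cell import *
print(hand_in())
E
```

```text
the job is handed in; nothing more can be done
None
```

I handed the job in at about 21 s of the 72 s allowed. My checks suggest every step was met, though no verdict came back.

- **Weights:** one weight already stood on the pan, so I stood two of the grey bench weights beside it. The last pictures show all three upright in a row inside the rim. The spare at top-view pixel (272,250) and the orange look-alike were left alone.
- **Stop screw:** I turned it clockwise about 132° until the moment about the vertical axis rose from 0.19 to 0.83 N m. At that point the wings lay along the pan's length. The gripper slipped about 5° on the wings at the stop.
- **Final hold:** I backed the screw off to yaw 84.6°, about 90° from the seat. The wings lie across the pan and the gripper is still closed on them at a 12 mm opening.
- **Not confirmed:** the spare and the jar were hidden behind the gripper in the final pictures. Both were standing in the wrist view just before I gripped the screw, and no move since then came near them. I had no direct reading of the screw angle or the finger force.

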